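# Roll the lamp dimmer's thumbwheel to full

### The arm

A 6-joint arm with a two-finger parallel gripper is mounted at the origin on a cart in front of the work surface, level with it; the furniture and walls round the work are solid. World frame = base frame: x ahead of the robot, y to its left, z up, the work surface at z = 0. Lengths are in mm, angles in rad, forces in N, time in s.
With the tool pointing down it reaches from about 425 to 950 mm from the base axis. Payload 14.7 kg.
Tool frame: the origin (TCP) lies at the very end of the fingers, on their centre line; the grasp point (between the pads) lies 19 mm behind it; z points along the fingers, y is the direction in which the jaws open and shut (so a half turn about z gives the same grasp; the last joint's range is limited). The gripper opens to 85 mm and grips with 20 to 120 N. Pads are 22 mm wide; open, the fingers measure 114 mm over their backs; the gripper's body (76 mm by 85 mm) begins 54 mm behind the grasp point. The pads swing forward as they close: fully open they stand 13 mm farther back than shut.
Start: joints at [-0.047, 0.48, 1.596, -0, 1.065, -0.047], TCP at [649.994, 0.021, 231.297] pointing down, gripper open.
Joint ranges: [-2.75, 2.75], [-0.82, 2.05], [0.23, 2.67], [-1.56, 4.7], [0.09, 2.69], [-2.92, 2.92]. Speed limits (rad/s): [1.89, 1.89, 2.39, 3.01, 3.01, 3.01].

### API

Orientations are given as a unit quaternion [x, y, z, w].
In Python, from station import robot gives the robot as it stands. The module is installed in compiled form; this text tells all that it offers.
- The arm moves only by the tool step_arm, never from a script. Its argument "plan" is a list of rows, each a list of 5 numbers: the closure in counts, from 0 (fully open) to 255 (shut), then the shift along the world's x, y, z in m, then the turn about the world's z in degrees. In form: [[hand, x, y, z, twist], ...]. A call has 1 to 5 rows; each row shifts and turns the commanded pose from where the row before left it; what a row does not reach is not made up. A row lasts 1/8 s, in which the tool goes at most 62.5 mm and 10.7 degrees, less where a joint would pass 70% of its speed; a pose out of reach is approached as far as the arm can. A call is refused whole if a number of a shift passes 0.0625 or a number of a turn 10.7, either way. A call with a gripper value outside its range is refused whole. The fingers move at their own pace and stop on an object; "newtons" is the grip in N (left out, the last holds). Time passes only in rows, so rows that do not move let the fingers close. It gives the time, the measured TCP pose, the force and the opening at its end, in the units of the state.
- robot.get_state(): the state, without advancing time (a new reading comes with each control period).
- robot.read_camera(name): name is "scene" or "side" or "wrist"; returns the picture (384x512x3 uint8, red, green, blue); there is no depth.
- robot.calibration(name): a dict with "fx", "fy", "cx", "cy" (pixels), "xyz" and "orientation" of the camera in the world. Camera axes: x right, y up, looking along -z (the intrinsics and any distortion apply to the point x, -y, -z); pixel columns grow to the right and rows downward; lengths in mm; the calibration is good to about 2 mm. A picture is of the moment at which its call begins: read the wrist's pose just before it. calibration takes no time and is no camera call; for the wrist camera it gives the pose at the moment of the call.
- robot.finish_job(): hands the job in, once; it reports no verdict.
Trained networks look in the newest picture that a camera, given by its name, has taken for a name from the list of things; names that differ only in an ending like _2 or _b are one class to them, and where a whole thing is asked for, a point or a joint stands for the part that bears it (a point fixed in the world has none). Each returns a list of dicts, best first, with "conf" (0 to 1); they miss things now and then, are a little off and sometimes report something else, mostly with a low value. They report only what shows in the picture. A call takes as long as a camera call. They do not tell look-alikes from the thing itself.
- robot.look_for(target, camera): "location" ([x, y, z] in mm, in world coordinates, good to about 4 mm: the middle of the surface that is visible of it).
- robot.masks_of(target, camera): "region" (384x512 bool, what is visible of it).
- robot.mark_of(target, camera): "location" ([x, y, z] in mm, in world coordinates, good to about 4 mm: a listed point, or the origin of a listed thing).
The state is a dict: "time_s": time; "joint_pos": joint angles; "joint_velocities": joint speeds; "tau": joint torques, N m; "eef_pos": TCP position; "tcp_rot": TCP orientation; "wrist_force": force on the tool from outside, world axes, zero at the start; "torque": the same for the moment, N m; "width": opening from 0.0 (shut) to 1.0 (fully open).
Only numpy, scipy, OpenCV 4.12 (cv2) and the standard library are available. Lean on these libraries where they do the work, as an engineer would, in place of code of your own. Each camera call takes 0.05 s, during which the arm holds its last target.

### The job

Two small control boxes stand on the bench, each with an edge thumbwheel showing through a slot in its top. On the box with the wide wheel, which dims the lamp, roll the wheel's top away from the robot, towards the tall end of the row of growing bars, until it is at its stop (lamp fully up). Leave the other box's thin wheel set as it is.

Things in the scene. Friction and masses are not known exactly. Their poses are not given: they have to be found in the camera images.
- lamp_dimmer: Box to operate: white plastic, 110 x 74 x 45 mm (x, y, z), fixed, with a wide black knurled wheel. Origin: centre of its underside on the bench. x runs along the slot, within 25 degrees of straight away from the robot; z up. The flat top is 45 mm up; its central slot is 42 mm (x) by 22 mm (y). A row of raised bars left of the slot (+y) grows towards +x. Boxes may have swapped places.
- lamp_wheel_top (a point): Uppermost point of the wide wheel when not pressed: 55 mm above the bench, 10 mm proud of the panel, over the box's origin; does not turn with the wheel; axes as lamp_dimmer. Wheel: radius 24 mm, 18 mm wide, axle along y. The axle is sprung: pressed on top it yields from about 3 N and bottoms 3 mm lower at about 7.5 N, and comes up again when released.
- lamp_wheel (a joint): Wide wheel's angle (rad), 0 (dim) to 1.2 (full, hard stop); grows as its top rolls to the box's +x; starts at 0 to 0.35. A white index bar on the rim is uppermost at 0.6, on the robot's side below that. Rim friction about 1 N, stays where left; driven by a fingertip pressed on top and dragged along x, 24 mm of rim per rad, in one or more strokes.
- fan_wheel_index (a point): White index bar on the rim (radius 24 mm) of the thin wheel, 7 mm wide, of the other, else identical white box, to be left alone. It moves when that wheel is turned or pressed.
Not all that is in view belongs to the job. Leave any green or red look-alike of the lamp_dimmer alone.

How it is judged:
By the outcome, as a careful person would: the job done as asked, in the order asked, and still so for the second after the job is handed in, with the robot touching nothing.
It also fails if it takes over 40 s, if anything falls off the work surface, if the arm or the gripper's body presses on something with over 40 N, if the wrist force passes 120 N, or if a joint passes its speed limit or range.

## Working session

There is one attempt and no reset: what is moved stays moved. The work goes in short steps, Python scripts to look and compute and a tool call to move; the robot and the scene stay as the last step left them, time stands still between calls to the robot, and variables do not carry over. Pictures are saved under pics/ and viewed, and the job is handed in when it is done.

Besides the shell and the picture viewer there is one more tool, called after ">>>" by a JSON object that holds its "op" and its "data", one argument or row to a line. step_arm: Moves the arm, as the interface text tells. Its arguments: {"type":"object","properties":{"plan":{"type":"array"},"newtons":{"type":"number"}},"required":["plan"]}

```bash
mkdir -p pics; python3 - <<'E'
from station import robot
import cv2
s=robot.get_state();print(s['time_s'],s['eef_pos'],s['tcp_rot'],s['wrist_force'],s['width'])
for c in ['scene','side','wrist']:
    im=robot.read_camera(c);cv2.imwrite(f'pics/{c}0.png',im[:,:,::-1])
    k=robot.calibration(c);print(c,{a:(b if not hasattr(b,'tolist') else b.tolist()) for a,b in k.items()})
    for t in ['lamp_dimmer','lamp_wheel_top','fan_wheel_index']:
        print(t,[(round(d['conf'],2),[round(float(v)) for v in d['location']]) for d in robot.mark_of(t,c)])
    print('wheel',[(round(d['conf'],2),[round(float(v)) for v in d['location']]) for d in robot.look_for('lamp_wheel',c)])
E
```

```text
0.0 [6.49564105e+02 2.45467562e-02 2.30646446e+02] [ 7.07117661e-01  7.07095609e-01 -4.36288730e-04 -4.70858242e-04] [ 1.03002926 -0.20004582  0.93746224] 1.0018898023987632
scene {'fx': 393.57808537785206, 'fy': 393.57808537785206, 'cx': 256.32882664953274, 'cy': 190.3641160787953, 'xyz': [-229.24769684529642, -756.5191020668013, 628.9769853643099], 'orientation': [0.43525279301076514, -0.21923476531825828, -0.3746607139263952, 0.7887461399540031]}
lamp_dimmer [(0.86, [446, -211, -2]), (0.64, [417, -557, -3]), (0.58, [470, -388, -3]), (0.57, [594, -578, -4])]
lamp_wheel_top [(0.9, [468, -385, 54]), (0.9, [410, -555, 49]), (0.79, [449, -215, 54]), (0.62, [598, -576, 54])]
fan_wheel_index [(0.63, [441, -210, 0]), (0.42, [434, 223, 53])]
wheel [(0.62, [461, -386, 51]), (0.5, [405, -564, 50])]
side {'fx': 447.8063463477068, 'fy': 447.8063463477068, 'cx': 248.34284882976723, 'cy': 186.8143179397712, 'xyz': [446.81955373465377, -1450.85475426615, 1104.4770774980695], 'orientation': [0.4347742828301755, -0.014394078105947906, -0.014484657483981186, 0.9003079074419809]}
lamp_dimmer [(0.72, [412, -554, -1]), (0.59, [600, -578, -1])]
lamp_wheel_top [(0.96, [447, -213, 56]), (0.72, [470, -389, 52]), (0.61, [594, -575, 50]), (0.57, [410, -556, 51])]
fan_wheel_index [(0.48, [436, 223, 55])]
wheel [(0.66, [595, -584, 46]), (0.44, [445, -222, 51]), (0.44, [470, -391, 54])]
wrist {'fx': 309.6338424006999, 'fy': 309.6338424006999, 'cx': 256.81440916652593, 'cy': 188.15469661348925, 'xyz': [650.5424340494294, 80.96298236757077, 373.4502427399527], 'orientation': [-0.15830109555441474, -0.00012398983740692524, -0.00010426089295693772, 0.9873908734146061]}
lamp_dimmer [(0.59, [450, -212, -5])]
lamp_wheel_top []
fan_wheel_index []
wheel []
```

View pics/scene0.png

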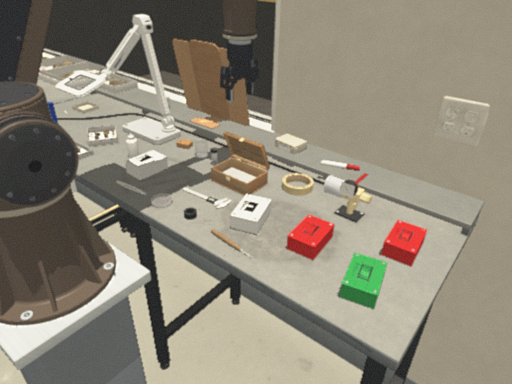

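View pics/side0.png

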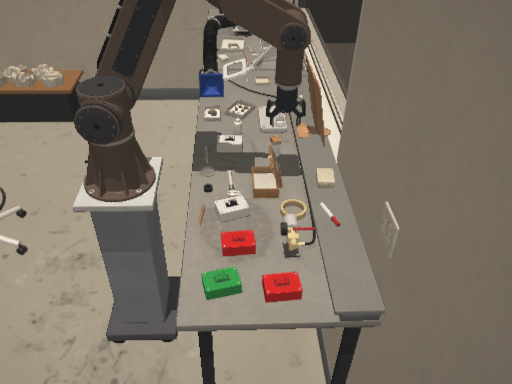

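View pics/wrist0.png

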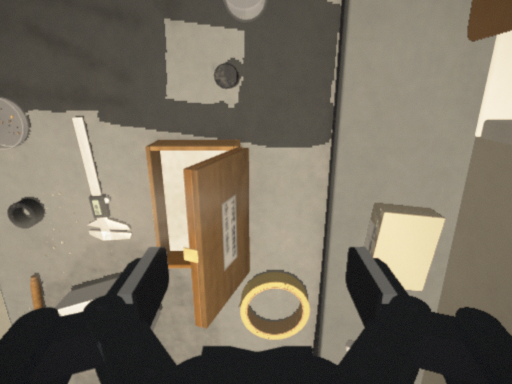

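```bash
python3 - <<'E'
import cv2,numpy as np
a=cv2.imread('pics/scene0.png')
b=cv2.imread('pics/side0.png')
def c(i,x,y,w=56,h=42):return cv2.resize(i[y-h//2:y+h//2,x-w//2:x+w//2],(392,294),interpolation=cv2.INTER_CUBIC)
cv2.imwrite('pics/crop0.png',np.vstack([np.hstack([c(a,250,212),c(a,147,162)]),np.hstack([c(b,232,206),c(b,230,142)])]))
E
```

```text
(no output)
```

View pics/crop0.png

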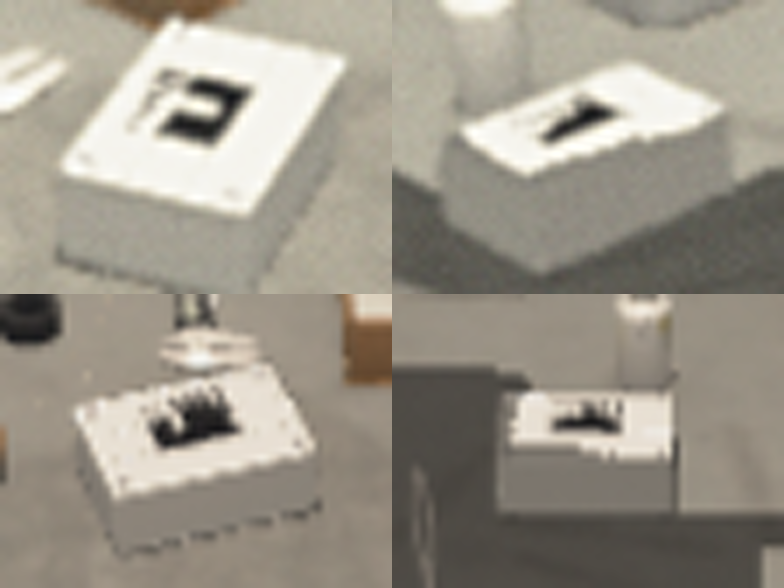

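Candidates for the target, by scene pixel:
- White box with the wide wheel at (250,213). This is the target.
- White box with the thin wheel at (147,162), to be left alone.
- Red look-alikes at (311,237) and (405,242), and a green one at (363,279).

The crop confirms the wide wheel, with the bars to its left. I'm moving above it for a close look.

>>> {"op": "step_arm", "data": {
  "plan": [
    [255, -0.04, -0.042, -0.004, 0],
    [255, -0.04, -0.042, -0.004, 0],
    [255, -0.04, -0.042, -0.004, 0],
    [255, -0.04, -0.042, -0.004, 0],
    [255, -0.04, -0.042, -0.004, 0]
  ],
  "newtons": 40
}}

```text
time_s: 1.38
eef_pos: [448.8, -211.1, 211.4]
tcp_rot: [0.707, 0.707, 0.0, 0.0]
wrist_force: [0.3, -1.0, 0.4]
width: 0.004
```

```bash
cat > h.py <<'E'
from station import robot
import cv2,numpy as np
from scipy.spatial.transform import Rotation as R
def snap(c,n,zoom=None):
    k=robot.calibration(c);im=robot.read_camera(c)[:,:,::-1].copy()
    if zoom:
        x0,y0,x1,y1=zoom;o=cv2.resize(im[y0:y1,x0:x1],None,fx=700/(x1-x0),fy=700/(x1-x0),interpolation=cv2.INTER_CUBIC)[:600]
    else:o=im
    cv2.imwrite(f'pics/{n}.png',o);return k,im
def ray(k,u,v,z):
    d=R.from_quat(k['orientation']).apply([(u-k['cx'])/k['fx'],-(v-k['cy'])/k['fy'],-1]);p=np.array(k['xyz']);return p+d*(z-p[2])/d[2]
def proj(k,P):
    q=R.from_quat(k['orientation']).inv().apply(np.array(P,float)-k['xyz']);return k['cx']+k['fx']*q[...,0]/-q[...,2],k['cy']-k['fy']*q[...,1]/-q[...,2]
def st():
    s=robot.get_state();print(s['time_s'],s['eef_pos'].round(1),'F',s['wrist_force'].round(1),'w',s['width'],'tool y',R.from_quat(s['tcp_rot']).as_matrix()[:,1].round(3));return s
E
python3 - <<'E'
from h import *
st();k,im=snap('wrist','w1');print(k)
for t in ['lamp_dimmer','lamp_wheel_top']:print(t,robot.mark_of(t,'wrist'))
print(proj(k,[447,-213,55]))
E
```

```text
1.375 [ 448.8 -211.1  211.4] F [ 0.3 -1.   0.4] w 0.0036492694771350664 tool y [1.    0.    0.001]
{'fx': 309.6338424006999, 'fy': 309.6338424006999, 'cx': 256.81440916652593, 'cy': 188.15469661348925, 'xyz': array([ 449.2082835 , -130.10495448,  353.54091937]), 'orientation': array([-1.58499919e-01, -4.57199671e-04,  2.01520060e-05,  9.87358884e-01])}
lamp_dimmer [{'location': [451.2, -210.7, -6.8], 'conf': 0.85}]
lamp_wheel_top [{'location': [466.4, -389.0, 55.5], 'conf': 0.88}, {'location': [444.4, -213.5, 56.6], 'conf': 0.86}]
(np.float64(254.32198224524439), np.float64(173.43674421432559))
```

View pics/w1.png

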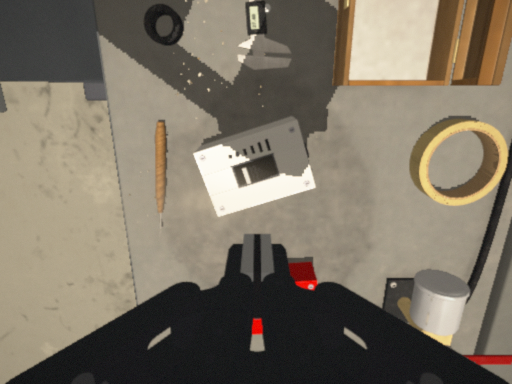

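```bash
python3 - <<'E'
from h import *
k,im=snap('wrist','w2',(185,110,325,225))
# corners of top face from zoomed guess -> fit by reprojection
obs=[]
g=cv2.cvtColor(im,cv2.COLOR_BGR2GRAY)
for c,y,t in []:pass
def box(x,y,a):
    c,s=np.cos(a),np.sin(a);return [(x+c*p-s*q,y+s*p+c*q,45) for p,q in [(-55,-37),(55,-37),(55,37),(-55,37)]]
for a in (15,16,17,18):
    print(a,np.round(np.array(proj(k,box(447,-213,np.radians(a)))).T,1).tolist())
E
```

```text
15 [[214.9, 215.3], [314.7, 190.0], [299.2, 120.9], [192.7, 150.0]]
16 [[215.8, 216.0], [315.1, 189.0], [298.3, 120.1], [192.4, 151.1]]
17 [[216.6, 216.6], [315.5, 188.0], [297.4, 119.3], [192.1, 152.2]]
18 [[217.5, 217.2], [315.9, 187.0], [296.5, 118.6], [191.9, 153.3]]
```

View pics/w2.png

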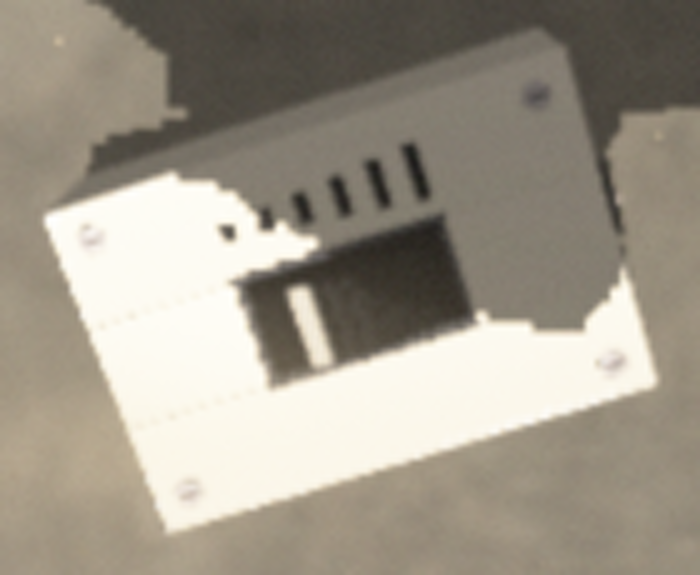

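The target box's top centre is near (448.5, -213.3), yawed about 17.3°. The white bar, at zoom (310,327), is about 10 mm on the robot side, so the wheel is at about 0.17 rad. Next I descend to just above the wheel, back along −x of the box.

>>> {"op": "step_arm", "data": {
  "plan": [
    [255, -0.0065, -0.003, -0.05, 8.6],
    [255, -0.0065, -0.003, -0.05, 8.6],
    [255, 0, 0, -0.045, 0],
    [255, 0, 0, -0.005, 0]
  ]
}}

```text
time_s: 2.08
eef_pos: [436.3, -214.4, 59.2]
tcp_rot: [0.593, 0.805, -0.0, -0.002]
wrist_force: [0.6, 0.3, 1.5]
width: 0.003
```

```bash
python3 - <<'E'
from h import *
st();k,im=snap('wrist','w3',(176,120,336,240))
E
```

```text
2.075 [ 436.3 -214.4   59.2] F [0.6 0.3 1.5] w 0.0025408587136604376 tool y [ 0.955  0.297 -0.003]
```

View pics/w3.png

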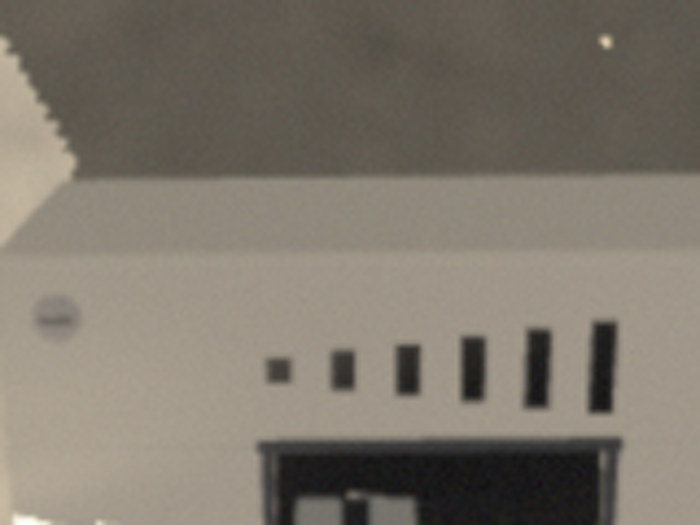

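>>> {"op": "step_arm", "data": {
  "plan": [
    [255, 0, -0.003, -0.003, 0],
    [255, 0, 0, 0, 0]
  ]
}}

```text
time_s: 2.38
eef_pos: [438.1, -219.5, 59.6]
tcp_rot: [0.593, 0.805, 0.0, 0.001]
wrist_force: [0.3, -0.3, 0.9]
width: 0.004
```

```bash
python3 - <<'E'
from h import *
st();k,im=snap('wrist','w4',(176,120,336,260))
st()
E
```

```text
2.375 [ 438.1 -219.5   59.6] F [ 0.3 -0.3  0.9] w 0.004101996714513396 tool y [0.955 0.296 0.002]
2.425 [ 438.  -219.5   59.6] F [ 0.7 -0.6  0.7] w -0.0029774295084884824 tool y [0.955 0.296 0.002]
```

View pics/w4.png

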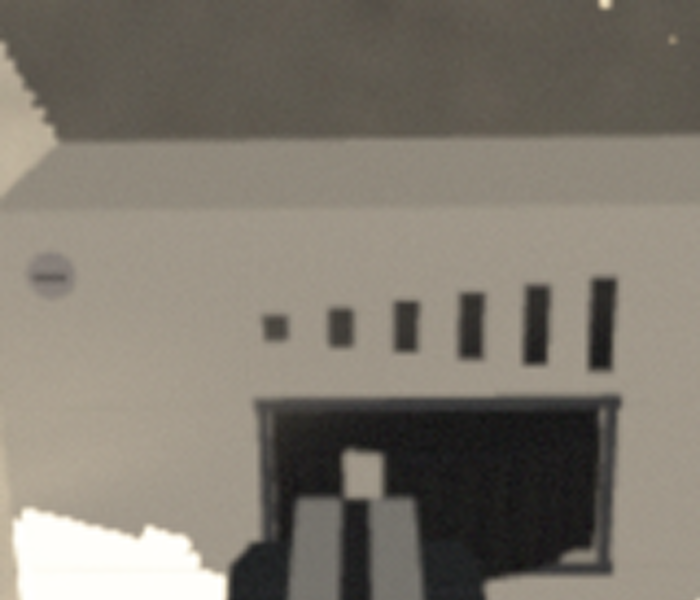

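>>> {"op": "step_arm", "data": {
  "plan": [
    [255, 0, 0.002, -0.003, 0],
    [255, 0, 0, -0.002, 0],
    [255, 0, 0, 0, 0]
  ]
}}

```text
time_s: 2.8
eef_pos: [437.1, -217.0, 53.4]
tcp_rot: [0.593, 0.805, 0.0, 0.0]
wrist_force: [0.1, -0.8, 4.4]
width: 0.002
```

```bash
python3 - <<'E'
from h import *
st()
E
```

```text
2.8 [ 437.1 -217.    53.4] F [ 0.1 -0.8  4.4] w 0.0021574622697783253 tool y [0.955 0.296 0.   ]
```

>>> {"op": "step_arm", "data": {
  "plan": [
    [255, 0.0048, 0.0015, 0, 0],
    [255, 0.0048, 0.0015, 0, 0]
  ]
}}

```text
time_s: 3.05
eef_pos: [446.8, -213.9, 53.3]
tcp_rot: [0.593, 0.805, -0.0, -0.0]
wrist_force: [-1.1, 1.2, 5.3]
width: 0.001
```

```bash
python3 - <<'E'
from h import *
st();k,im=snap('wrist','w5',(176,120,336,260))
st()
E
```

```text
3.05 [ 446.8 -213.9   53.3] F [-1.1  1.2  5.3] w 0.0008770475883182569 tool y [ 0.955  0.296 -0.   ]
3.1 [ 447.5 -213.8   53.4] F [-0.1  2.4  4.8] w -0.005293764439054345 tool y [0.955 0.296 0.   ]
```

View pics/w5.png

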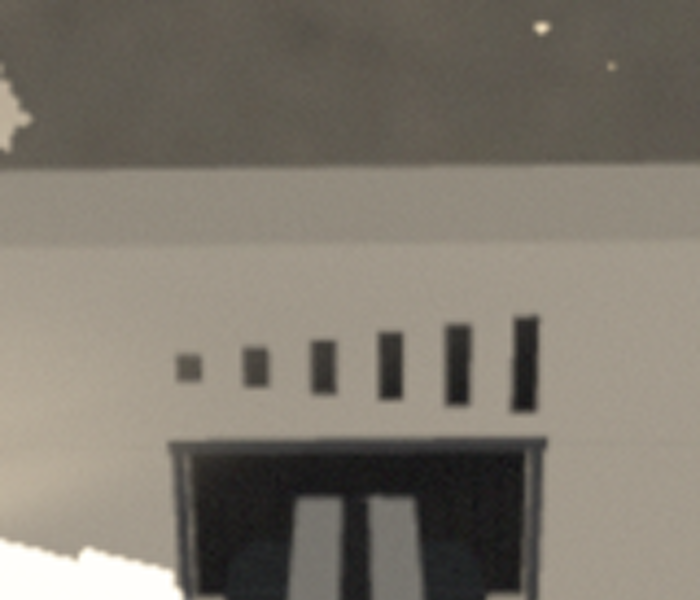

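>>> {"op": "step_arm", "data": {
  "plan": [
    [255, 0.0048, 0.0015, -0.0005, 0],
    [255, 0.0048, 0.0015, 0, 0],
    [255, 0.0038, 0.0012, -0.0003, 0]
  ]
}}

```text
time_s: 3.48
eef_pos: [460.4, -209.6, 52.5]
tcp_rot: [0.593, 0.805, 0.0, 0.0]
wrist_force: [-0.7, -1.1, 4.0]
width: 0.005
```

```bash
python3 - <<'E'
from h import *
st();k,im=snap('wrist','w6',(176,120,336,260))
st()
E
```

```text
3.475 [ 460.4 -209.6   52.5] F [-0.7 -1.1  4. ] w 0.004614978077518475 tool y [0.955 0.296 0.   ]
3.525 [ 460.8 -209.6   52.5] F [0.1 0.4 3.4] w 0.00035709473079577136 tool y [0.955 0.296 0.   ]
```

View pics/w6.png

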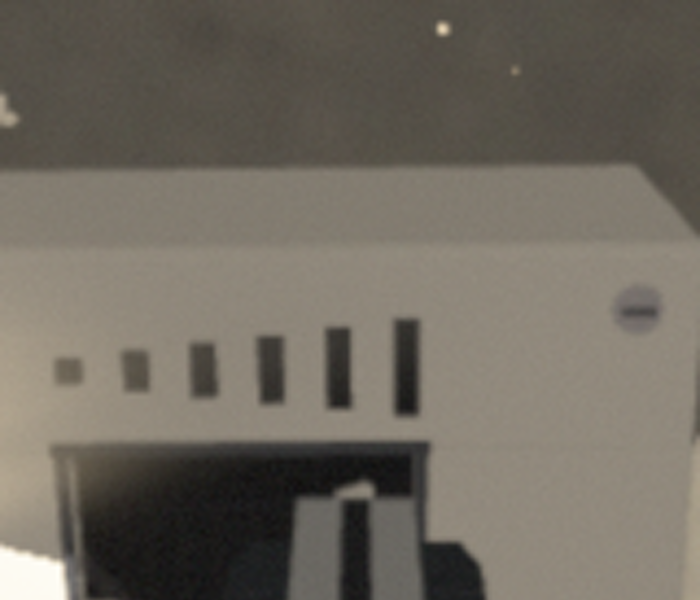

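The index bar followed the finger. I'll lift, go back and make a second stroke to be sure it reaches the stop.

>>> {"op": "step_arm", "data": {
  "plan": [
    [255, 0, 0, 0.012, 0],
    [255, 0, 0, 0.06, 0],
    [255, -0.045, -0.014, 0.025, 0],
    [255, 0, 0, 0, 0]
  ]
}}

```text
time_s: 4.03
eef_pos: [413.4, -224.4, 151.8]
tcp_rot: [0.594, 0.804, -0.0, 0.001]
wrist_force: [0.4, 0.1, -0.1]
width: -0.002
```

```bash
python3 - <<'E'
from h import *
st();k,im=snap('wrist','w7',(186,110,386,260))
u=np.array([.955,.297,0]);
# expected index position for angles, box centre
c=np.array([448.5,-213.3,31])
for q in (1.0,1.1,1.2):
    p=c+24*(np.sin(q-.6)*u+np.cos(q-.6)*np.array([0,0,1]));x,y=proj(k,p);print(q,(x-186)*3.5,(y-110)*3.5)
for a in (-21,21):
    x,y=proj(k,c+a*u+[0,0,14]);print('slot',a,(x-186)*3.5,(y-110)*3.5)
E
```

```text
4.025 [ 413.4 -224.4  151.8] F [ 0.4  0.1 -0.1] w -0.0022455843618282303 tool y [0.956 0.294 0.001]
1.0 440.86322155354526 277.3444035591691
1.1 449.28876259121625 275.90634066802335
1.2 456.9975756060998 274.2003198645069
slot -21 309.4372857948843 267.07392758671836
slot 21 483.4030844968088 266.5272281632971
```

View pics/w7.png

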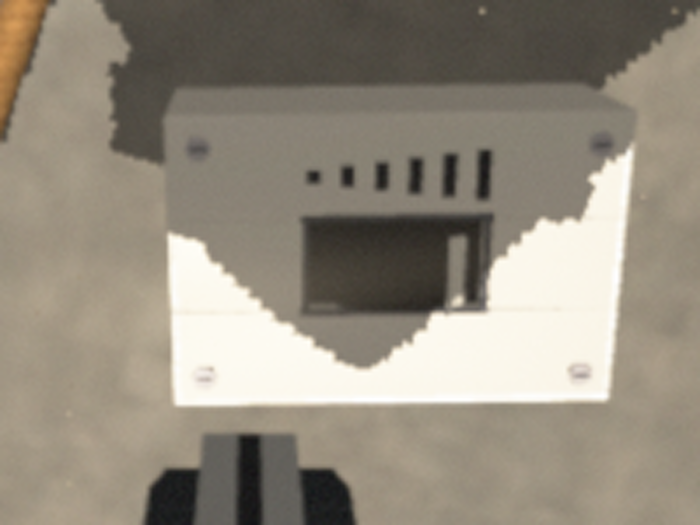

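The bar at zoom (457,270) matches about 1.2 rad. A second stroke will confirm the stop.

>>> {"op": "step_arm", "data": {
  "plan": [
    [255, 0.024, 0.0075, -0.04, 0],
    [255, 0.002, 0.0008, -0.045, 0],
    [255, 0, 0, 0, 0],
    [255, 0, 0, -0.009, 0],
    [255, 0, 0, -0.003, 0]
  ]
}}

```text
time_s: 4.7
eef_pos: [441.6, -215.9, 53.3]
tcp_rot: [0.593, 0.805, 0.0, 0.001]
wrist_force: [0.4, 0.1, 5.3]
width: -0.003
```

>>> {"op": "step_arm", "data": {
  "plan": [
    [255, 0, 0, 0, 0],
    [255, 0.0048, 0.0015, 0, 0],
    [255, 0.0048, 0.0015, 0, 0]
  ]
}}

```text
time_s: 5.08
eef_pos: [450.8, -212.5, 52.9]
tcp_rot: [0.593, 0.805, -0.0, 0.0]
wrist_force: [-2.6, -1.2, 6.4]
width: 0.0
```

>>> {"op": "step_arm", "data": {
  "plan": [
    [255, 0.003, 0.001, 0, 0],
    [255, 0, 0, 0.012, 0],
    [255, 0, 0, 0.06, 0],
    [255, -0.045, -0.014, 0.025, 0],
    [255, 0, 0, 0, 0]
  ]
}}

```text
time_s: 5.7
eef_pos: [407.4, -226.1, 152.0]
tcp_rot: [0.594, 0.805, 0.0, 0.001]
wrist_force: [0.2, 0.3, -0.1]
width: -0.001
```

```bash
python3 - <<'E'
from h import *
robot.read_camera('wrist');robot.read_camera('wrist')
st();k,im=snap('wrist','w8',(186,110,386,260))
u=np.array([.955,.297,0]);
c=np.array([448.5,-213.3,31])
for q in (1.0,1.1,1.2):
    p=c+24*(np.sin(q-.6)*u+np.cos(q-.6)*np.array([0,0,1]));x,y=proj(k,p);print(q,(x-186)*3.5,(y-110)*3.5)
for a in (-21,21):
    x,y=proj(k,c+a*u+[0,0,14]);print('slot',a,(x-186)*3.5,(y-110)*3.5)
E
```

```text
5.8 [ 408.9 -225.8  150.4] F [-0.3 -0.6  0.2] w -0.0015694790418828352 tool y [0.956 0.295 0.001]
1.0 462.27782889059574 279.3220802168966
1.1 470.6609885644935 277.8737195213658
1.2 478.307337487603 276.1548115935064
slot -21 329.5766308898668 268.91619094650986
slot 21 504.3857197028728 268.42211594086297
```

View pics/w8.png

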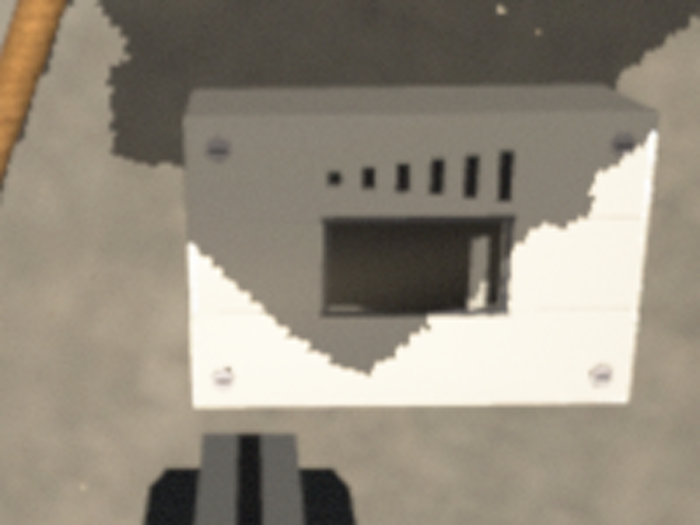

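The bar sits at zoom (480,270), where 478 is predicted for 1.2 rad. It did not move beyond noise in the second stroke, and drag rose to about 2.6 N, so the wheel is at its stop.

```bash
python3 - <<'E'
from h import *
st();print(robot.finish_job())
E
```

```text
5.85 [ 409.1 -225.6  149.9] F [ 1.  -0.1 -0.1] w 0.0011069383133025515 tool y [0.955 0.295 0.001]
the job is handed in; nothing more can be done
None
```

The lamp's wide wheel is at its full stop, and I handed the job in after 5.85 s with the arm clear of everything. I picked the white box with the wide wheel, near (448, -213) mm and yawed about 17°. With the shut fingertips pressed on top at about 4–6 N, I rolled the wheel towards the tall bars in two strokes.

- **At the stop:** after the first stroke the index bar sat where about 1.2 rad predicts. The second stroke moved it no further beyond noise, and drag rose to about 2.6–2.9 N against the 1 N rim friction, which is what slipping on the stop looks like.
- **Other boxes:** the arm never went near the thin-wheel box or the red and green look-alikes. I did not take a fresh picture of the thin wheel at the end.
- **Disagreements:** pose readings during moves were off by up to about 3 mm from the commanded position, and the sideways aim was about 3 mm out before I corrected it. No check failed.

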